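# Vent-set the cap of a square bottle and lift it out by the cap

## Robot

A 6-joint arm with a two-finger parallel gripper is mounted at the origin on a cart in front of the work surface, level with it; the furniture and walls round the work are solid. World frame = base frame: x ahead of the robot, y to its left, z up, the work surface at z = 0. Lengths are in mm, angles in degrees, forces in N, time in s.
With the tool pointing down it reaches from about 375 to 925 mm from the base axis. Payload 5.7 kg.
Tool frame: the origin (TCP) lies at the very end of the fingers, on their centre line; the grasp point (between the pads) lies 19 mm behind it (r.hold_point_z is the distance from the TCP to the grasp point, in mm); z points along the fingers, y is the line along which they close (so a half turn about z gives the same grasp; the last joint's range is limited). The gripper opens to 88 mm and grips with 3 to 60 N. Pads are 20 mm wide; open, the fingers measure 115 mm over their backs; the gripper's body (75 mm by 178 mm) begins 61 mm behind the grasp point.
Start: joints at [-80.907, 20.558, 86.54, -0, 72.909, -6.595], TCP at [162.221, -577.622, 222.623] pointing down, gripper open.
Joint ranges: [-170.27, 170.27], [-57.76, 135], [12.27, 136.19], [-55.21, 235.2], [11.17, 155.16], [-170.74, 170.74]. Speed limits (degrees/s): [136.94, 136.94, 180, 180, 180, 180].

## Interface

Orientations are given as [roll, pitch, yaw] about the fixed x, y, z axes, in that order (R = Rz(yaw) Ry(pitch) Rx(roll)).
In Python, from plant import r, optics gives the robot as it stands.
- The arm moves only by the tool apply_moves, never from a script. Its argument "increments" is a list of rows, each an object with "claw": the opening, from 0 (shut) to 1 (fully open); "xyz": the shift along the tool's x, y, z in mm, a list of three; "yaw": the turn about the tool's z in units of 5 degrees (1.0 is 5 degrees). In form: [{"claw": claw, "xyz": [dx, dy, dz], "yaw": yaw}, ...]. A call has 1 to 8 rows; each row shifts and turns the commanded pose from where the row before left it, along the tool's axes as they then stand; what a row does not reach is not made up. A row lasts 1/12 s, in which the tool goes at most 41.7 mm and 7.16 degrees, less where a joint would pass 70% of its speed; a pose out of reach is approached as far as the arm can. A call with a gripper value outside its range is refused whole. The fingers move at their own pace and stop on an object; "force" is the grip in N (left out, the last holds). Time passes only in rows, so rows that do not move let the fingers close. It gives the time, the measured TCP pose, the force, the opening and the grip force at its end, in the units of the state.
- r.observe(): the state, without advancing time (a new reading comes with each control period).
- optics.grab_frame(name): name is "scene" or "top"; returns the picture (480x640x3 uint8, red, green, blue); there is no depth.
- optics.camera_info(name): a dict with "K" (3x3 intrinsics, pixels), "D" ([k1, k2, p1, p2, k3] as OpenCV has them; the pictures are not rectified), "R" (3x3) and "t" (3): a world point X has camera coordinates R X + t. Camera axes: x right, y down, z forward; pixel columns grow to the right and rows downward; lengths in mm; the calibration is good to about 2 mm. A picture is of the moment at which its call begins. camera_info takes no time and is no camera call.
- r.finish_job(): hands the job in; it is judged then, once.
The state is a dict: "t": time; "q": joint angles; "joint_velocities": joint speeds; "tau": joint torques, N m; "eef_pos": TCP position; "ee_rot": TCP orientation; "contact_force": force on the tool from outside, world axes, zero at the start; "moment": the same for the moment, N m; "gripper_width": finger opening in mm; "finger_force": force on a finger pad.
Only numpy, scipy, OpenCV 4.12 (cv2) and the standard library are available. Lean on these libraries where they do the work, as an engineer would, in place of code of your own. Each camera call takes 0.05 s, during which the arm holds its last target. There are 200 camera calls.

## Task

Of the two square bottles in the bench holder, take the taller one, whose ribbed screw cap is only started on its thread. With the bottle left standing in its well, screw the cap clockwise all the way down until it bottoms out, then back it off a quarter turn so that it can vent. Then lift the bottle by this cap, upright and a few centimetres clear of the holder, without changing the cap's setting or disturbing the low bottle, the dishes and the vial beside it, and finish while still holding it up in the gripper.

Things in the scene. Friction and masses are not known exactly. Their poses are not given: they have to be found in the camera images.
- holder: Fixed grey block 104 x 230 x 45 mm (x, y, z) with two square wells, 63 mm wide and 33 mm deep, side by side at y = -60 and +60 mm of its own frame. Origin: centre of its underside, on the bench (z = 0); its top is 45 mm above that.
- bottle: The taller square bottle, white plastic, loose, 0.17 to 0.34 kg: body 60 x 60 x 85 mm, then a shoulder and a neck with a collar 41 mm in diameter. It stands in either well of the holder, 12 mm above the bench, square with it, and cannot turn there (some 5 degrees of play). Origin: centre of its underside; z up along its axis.
- cap: Screw cap of the taller bottle: grey ribbed cylinder, 44 mm over the ribs, 26 mm high, with a 3 mm high index rib along a radius of its top (own +x). Origin: centre of its underside, on the bottle's axis, 102 mm above the bottle's underside when bottomed; it rises 6 mm per turn of unscrewing. Fingers may reach 12 mm below its underside, beside the neck.
- cap_grip (a point): Point on the cap's axis halfway up the cap (13 mm above its underside): the point to grip, from above, the fingers closing across the 43 mm diameter. The cap is the same all round.
- cap_turn (a joint): Turn of the cap on its thread, rad: 0 = bottomed out (a hard stop), growing as it is unscrewed (anticlockwise seen from above), captive at 5. It starts 1.8 to 3.2 open, turns stiffly (0.06 N m of friction) and stays where it is left. A quarter turn is 1.57.
- low_bottle: The lower, closed square bottle in the other well, 60 x 60 mm, 79 mm high with its smooth plug lid (43 mm diameter); a bystander to leave alone. Origin: centre of its underside.
- petri_a: Clear petri dish, 60 mm diameter, 14 mm high, beside the holder; bystander. Origin: centre of its underside.
- petri_b: Second clear petri dish, 60 mm diameter, 14 mm high, on the other side of the holder; bystander. Origin: centre of its underside.
- vial_a: Glass vial with black cap, 25 mm diameter, 49 mm high, standing behind the holder; bystander. Origin: centre of its underside.

How it is judged:
By the outcome, as a careful person would: the job done as asked, in the order asked, and still so for the second after the job is handed in, while the arm keeps its last pose, push and grip.
It also fails if it takes over 58 s, if anything falls off the work surface, if the arm or the gripper's body presses on something with over 40 N, if the wrist force passes 120 N, or if a joint passes its speed limit or range.

## Working session

There is one attempt and no reset: what is moved stays moved. The work goes in short steps, Python scripts to look and compute and a tool call to move; the robot and the scene stay as the last step left them, time stands still between calls to the robot, and variables do not carry over. Pictures are saved under pics/ and viewed, at most 10 in all, crops included, and the job is handed in when it is done.

Besides the shell and the picture viewer there is one more tool, called after "Request:" as name(argument=value, ...) on one line, values as JSON. apply_moves: Moves the arm, as the interface text tells. Its arguments: {"type":"object","properties":{"increments":{"type":"array"},"force":{"type":"number"}},"required":["increments"]}

```bash
mkdir -p pics
python3 - <<'E'
from plant import r, optics
import cv2
s=r.observe(); print(s)
for n in("scene","top"):
    c=optics.camera_info(n); print(n,c)
    cv2.imwrite(f"pics/{n}0.png",optics.grab_frame(n)[:,:,::-1])
E
```

```text
{'t': 0.0, 'q': array([-8.09071652e+01,  2.05974940e+01,  8.65955494e+01,  5.85408645e-04,
        7.29073565e+01, -6.59483470e+00]), 'joint_velocities': array([-0.08561359, -0.03564909,  0.11004052,  0.07686799,  0.00849641,
       -0.11386817]), 'tau': array([ 1.61622684e-03, -5.15373409e+01, -2.70725030e+01,  6.77005271e-02,
        3.51592933e-02, -1.32868813e-04]), 'eef_pos': array([ 162.1278515 , -577.00509508,  221.83699378]), 'ee_rot': array([-1.79900329e+02, -1.20862268e-02,  1.56874865e+01]), 'contact_force': array([-0.12389256,  0.51757924,  0.11778239]), 'moment': array([-0.02182206,  0.01481816, -0.0167167 ]), 'finger_force': 0.0, 'gripper_width': 88.01282174553887}
scene {'K': array([[532.48691422,   0.        , 320.37208886],
       [  0.        , 532.48691422, 239.31781479],
       [  0.        ,   0.        ,   1.        ]]), 'D': array([-0.04495239,  0.        ,  0.        ,  0.        ,  0.        ]), 'R': array([[ 0.8373033 , -0.54668071, -0.00796148],
       [-0.29461707, -0.43887694, -0.84887444],
       [ 0.46056917,  0.71311096, -0.52853458]]), 't': array([-410.12306967,  329.85306876,  561.42804385])}
top {'K': array([[568.34283437,   0.        , 317.31668902],
       [  0.        , 568.34283437, 228.95952617],
       [  0.        ,   0.        ,   1.        ]]), 'D': array([-0.11794731,  0.        ,  0.        ,  0.        ,  0.        ]), 'R': array([[-0.00435791, -0.99996414, -0.00726156],
       [-0.99554452,  0.00502241, -0.09415878],
       [ 0.09419187,  0.00681887, -0.99553071]]), 't': array([135.31475971, 596.98129743, 914.33487295])}
```

View pics/scene0.png

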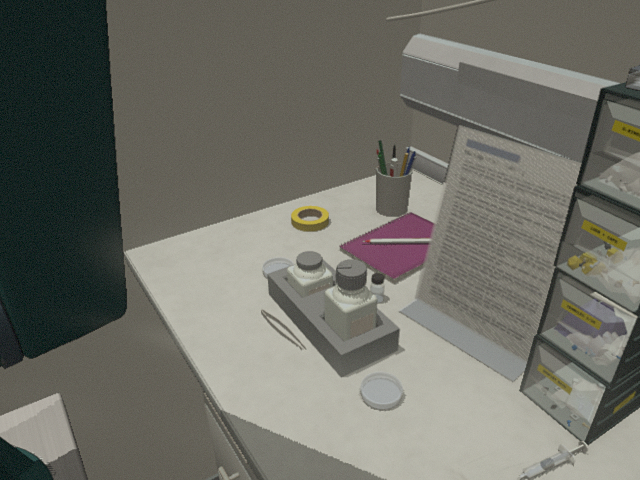

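View pics/top0.png

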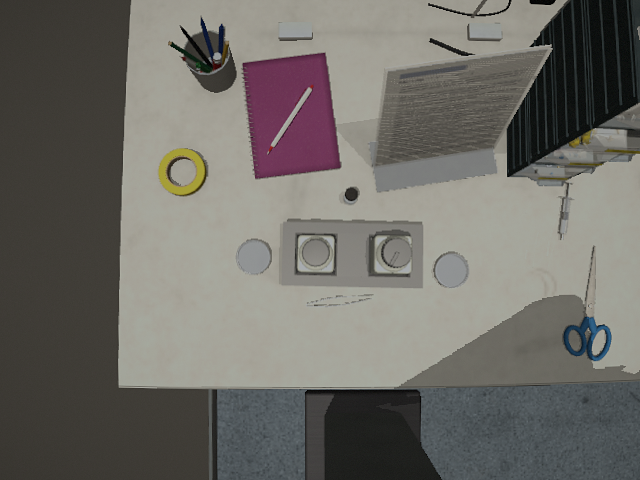

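The tall bottle, with its index rib, is at about (396,252) in top and (351,275) in scene. The low bottle is at about (315,252) in top. I'll enlarge the caps next.

Run:
```python
import cv2,numpy as np
a=cv2.imread("pics/top0.png")[205:300,270:430]; b=cv2.imread("pics/scene0.png")[250:370,260:410]
cv2.imwrite("pics/top0c.png",cv2.resize(a,None,fx=5,fy=5,interpolation=2))
cv2.imwrite("pics/scene0c.png",cv2.resize(b,None,fx=5,fy=5,interpolation=2))
```

```text
(no output)
```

View pics/top0c.png

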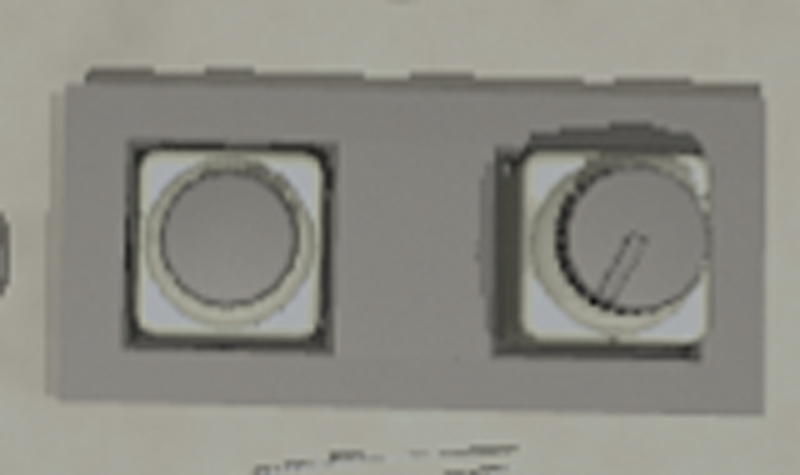

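View pics/scene0c.png

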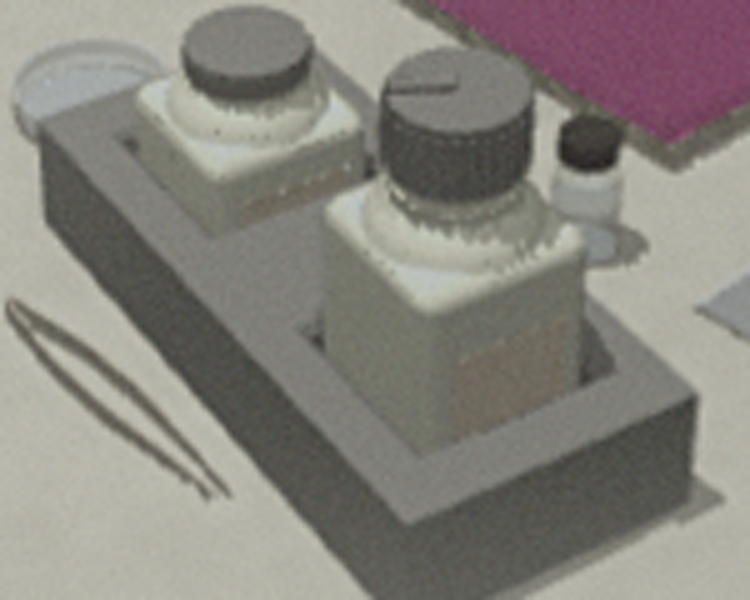

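```bash
cat > h.py <<'E'
import cv2,numpy as np
from plant import r,optics
def ray(n,p):
    c=optics.camera_info(n); u=cv2.undistortPoints(np.array([[p]],float),c["K"],np.array(c["D"]))[0,0]
    return -c["R"].T@c["t"], c["R"].T@np.array([u[0],u[1],1])
def atz(n,p,z):
    o,d=ray(n,p); return o+d*(z-o[2])/d[2]
def tri(p,q):
    o1,d1=ray("top",p);o2,d2=ray("scene",q)
    s=np.linalg.lstsq(np.c_[d1,-d2],o2-o1,rcond=None)[0]
    a,b=o1+s[0]*d1,o2+s[1]*d2
    return (a+b)/2,np.linalg.norm(a-b)
E
python3 - <<'E'
from h import *
T=lambda x,y:(270+x/5,205+y/5)
S=lambda x,y:(260+x/5,250+y/5)
print(tri(T(638,238),S(458,92)), atz("top",T(638,238),142.5),atz("scene",S(458,92),142.5))
C=[atz("top",T(*p),45)[:2] for p in((65,85),(762,95),(765,412),(62,398))];C=np.array(C);print(C,C.mean(0))
print(np.linalg.norm(np.roll(C,-1,0)-C,axis=1), np.degrees(np.arctan2(*(C[0]-C[1])[::1])),np.degrees(np.arctan2(*(C[3]-C[2]))))
a=atz("top",T(638,236),143);b=atz("top",T(606,304),143);print("rib",np.degrees(np.arctan2(b[1]-a[1],b[0]-a[0])))
B=[atz("top",T(*p),97)[:2] for p in((525,150),(712,152),(710,343),(522,340))];print(np.mean(B,0))
print("cap w",[atz("top",T(x,238),143)[1] for x in(567,710)],[atz("top",T(638,y),143)[0] for y in(165,313)])
print("scene cap", [atz("scene",S(*p),143)[:2] for p in((383,92),(533,92),(458,47),(458,136))])
E
```

```text
(array([552.412661  ,  14.48784853, 140.88895071]), np.float64(1.4580631854932284)) [551.71209143  15.10243739 142.5       ] [551.71493445  12.35726722 142.5       ]
[[607.76786762 188.4082281 ]
 [603.348053   -39.57317715]
 [500.04157398 -38.51432355]
 [505.88808251 189.30703701]] [554.26139428  74.90694111]
[228.02424411 103.31190531 227.89636677 101.88374979] 1.1106388482846896 1.4700410686117327
rib 153.93838606290683
[551.65658395  15.35643097]
cap w [np.float64(35.867454532605734), np.float64(-5.865462513109819)] [np.float64(572.9726556187436), np.float64(529.9064669718794)]
scene cap [array([533.77399287,  23.51540151]), array([5.68788767e+02, 5.72379686e-02]), array([564.55414874,  30.05968096]), array([538.93548539,  -5.22514518])]
```

Request:
apply_moves(increments=[{"claw": 1,"xyz": [10,-9,0],"yaw": 0},{"claw": 1,"xyz": [22,-19,0],"yaw": 0},{"claw": 1,"xyz": [22,-19,0],"yaw": 0},{"claw": 1,"xyz": [22,-19,0],"yaw": 0},{"claw": 1,"xyz": [22,-19,0],"yaw": 0},{"claw": 1,"xyz": [22,-19,0],"yaw": 0},{"claw": 1,"xyz": [22,-19,0],"yaw": 0},{"claw": 1,"xyz": [22,-19,0],"yaw": 0}], force=30)

```text
t: 0.77
eef_pos: [282.3, -394.1, 222.4]
ee_rot: [-179.9, -0.0, 15.7]
contact_force: [-0.1, -0.4, -0.3]
gripper_width: 88.1
finger_force: 0.0
```

Request:
apply_moves(increments=[{"claw": 1,"xyz": [22,-19,0],"yaw": 0},{"claw": 1,"xyz": [22,-19,0],"yaw": 0},{"claw": 1,"xyz": [22,-19,0],"yaw": 0},{"claw": 1,"xyz": [22,-19,0],"yaw": 0},{"claw": 1,"xyz": [22,-19,0],"yaw": 0},{"claw": 1,"xyz": [22,-19,0],"yaw": 0},{"claw": 1,"xyz": [22,-19,0],"yaw": 0},{"claw": 1,"xyz": [22,-19,0],"yaw": 0}])

```text
t: 1.43
eef_pos: [410.1, -200.3, 222.5]
ee_rot: [-180.0, 0.0, 15.7]
contact_force: [0.4, -0.2, -0.6]
gripper_width: 88.1
finger_force: 0.0
```

Request:
apply_moves(increments=[{"claw": 1,"xyz": [22,-19,0],"yaw": 0},{"claw": 1,"xyz": [22,-19,0],"yaw": 0},{"claw": 1,"xyz": [22,-19,0],"yaw": 0},{"claw": 1,"xyz": [22,-19,0],"yaw": 0},{"claw": 1,"xyz": [22,-19,0],"yaw": 0},{"claw": 1,"xyz": [22,-19,0],"yaw": 0},{"claw": 1,"xyz": [22,-19,0],"yaw": 0},{"claw": 1,"xyz": [22,-19,0],"yaw": 0}])

```text
t: 2.1
eef_pos: [538.0, -6.5, 222.5]
ee_rot: [-180.0, 0.0, 15.7]
contact_force: [0.3, -0.8, -0.3]
gripper_width: 87.7
finger_force: 0.0
```

Request:
apply_moves(increments=[{"claw": 1,"xyz": [0,0,0],"yaw": -1.3},{"claw": 1,"xyz": [0,0,0],"yaw": -1.3},{"claw": 1,"xyz": [0,0,0],"yaw": -1.3},{"claw": 1,"xyz": [0,0,0],"yaw": -1.3},{"claw": 1,"xyz": [0,0,0],"yaw": -1.3},{"claw": 1,"xyz": [0,0,0],"yaw": -1.3},{"claw": 1,"xyz": [0,0,0],"yaw": -1.3},{"claw": 1,"xyz": [0,0,0],"yaw": -1.3}])

```text
t: 2.77
eef_pos: [537.4, -7.9, 222.4]
ee_rot: [-179.9, -0.0, 68.0]
contact_force: [0.0, -0.2, 0.2]
gripper_width: 87.8
finger_force: 0.0
```

```bash
python3 -c "
from plant import r
print(r.observe())"
```

```text
{'t': 2.7667, 'q': array([-8.21906537e+00,  1.54639135e+01,  9.42260493e+01,  2.10555103e-02,
        7.03700558e+01,  1.37504144e+01]), 'joint_velocities': array([-1.74512729e-02, -3.22533405e-02, -2.07628291e-03,  5.93938510e-02,
       -3.23191095e-03, -7.73971282e+01]), 'tau': array([ 8.94528319e-03, -4.48843896e+01, -2.63496494e+01,  6.89209183e-02,
        4.34322981e-03,  1.80612110e+00]), 'eef_pos': array([537.37691536,  -7.87133201, 222.40093457]), 'ee_rot': array([-1.79936988e+02, -4.98994453e-03,  6.80234337e+01]), 'contact_force': array([ 0.04950834, -0.24795195,  0.15598147]), 'moment': array([-0.00332129, -0.09261282, -0.06636616]), 'finger_force': 0.0, 'gripper_width': 87.80790150591572}
```

Request:
apply_moves(increments=[{"claw": 1,"xyz": [0,0,0],"yaw": -1.3},{"claw": 1,"xyz": [0,0,0],"yaw": -1.3},{"claw": 1,"xyz": [0,0,0],"yaw": -1.3},{"claw": 1,"xyz": [0,0,0],"yaw": -1.3},{"claw": 1,"xyz": [0,0,0],"yaw": -1.3},{"claw": 1,"xyz": [0,0,0],"yaw": -1.3},{"claw": 1,"xyz": [0,0,0],"yaw": -1.3},{"claw": 1,"xyz": [0,0,0],"yaw": -1.3}])

```text
t: 3.43
eef_pos: [537.4, -7.9, 222.4]
ee_rot: [-180.0, -0.1, 120.0]
contact_force: [0.1, -0.3, -0.2]
gripper_width: 88.1
finger_force: 0.0
```

Request:
apply_moves(increments=[{"claw": 1,"xyz": [0,0,0],"yaw": -1.3},{"claw": 1,"xyz": [0,0,0],"yaw": -1.3},{"claw": 1,"xyz": [0,0,0],"yaw": -1.3},{"claw": 1,"xyz": [0,0,0],"yaw": -1.3},{"claw": 1,"xyz": [0,0,0],"yaw": -1.3},{"claw": 1,"xyz": [0,0,0],"yaw": -1.3},{"claw": 1,"xyz": [0,0,0],"yaw": -1.3},{"claw": 1,"xyz": [0,0,0],"yaw": -1.3}])

```text
t: 4.1
eef_pos: [537.4, -7.9, 222.4]
ee_rot: [180.0, -0.1, 172.0]
contact_force: [0.7, 0.1, 0.5]
gripper_width: 87.8
finger_force: 0.0
```

Request:
apply_moves(increments=[{"claw": 1,"xyz": [0,0,0],"yaw": -1.3},{"claw": 1,"xyz": [0,0,0],"yaw": -1.3},{"claw": 1,"xyz": [0,0,0],"yaw": -1.3},{"claw": 1,"xyz": [0,0,0],"yaw": -1.3},{"claw": 1,"xyz": [0,0,0],"yaw": 0},{"claw": 1,"xyz": [0,0,0],"yaw": 0},{"claw": 1,"xyz": [0,0,0],"yaw": 0}])

```text
t: 4.68
eef_pos: [537.9, -8.3, 222.6]
ee_rot: [180.0, -0.0, -162.5]
contact_force: [-0.6, 0.2, 1.0]
gripper_width: 87.9
finger_force: 0.0
```

```bash
python3 -c "
from h import *
s=r.observe();print(s['q'],s['eef_pos'],s['ee_rot'],s['moment'])
from scipy.spatial.transform import Rotation as R
M=R.from_euler('xyz',s['ee_rot'],degrees=True).as_matrix()
print(M.T@(np.array([552,14.5,109])-s['eef_pos']))
cv2.imwrite('pics/s1.png',cv2.resize(optics.grab_frame('scene')[100:400,180:480,::-1],None,fx=2,fy=2,interpolation=2))
"
```

```text
[-8.25199892e+00  1.54827213e+01  9.41723092e+01  1.54662150e-02
  7.03723501e+01 -1.15768646e+02] [537.92539556  -8.29583271 222.57314031] [ 1.79974980e+02 -1.83263884e-02 -1.62488548e+02] [ 0.06154948 -0.14254259  0.02757806]
[-20.31785303  17.45480863 113.57428046]
```

View pics/s1.png

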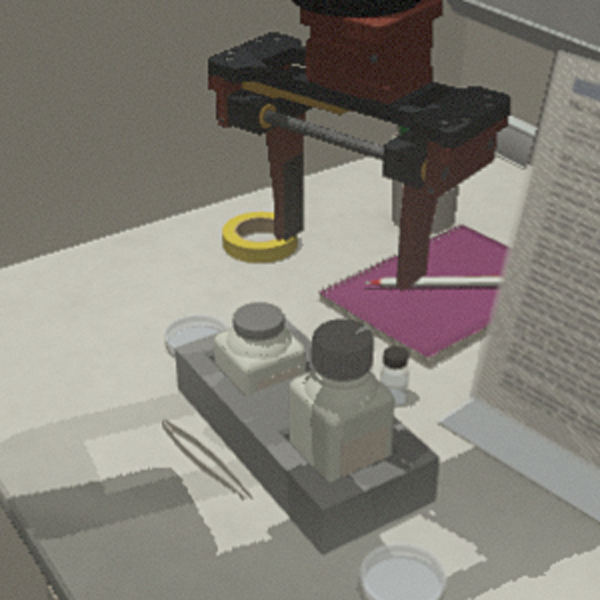

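The gripper is open above the scene, clear of everything. The cap is at about (342,350) in this crop.

Request:
apply_moves(increments=[{"claw": 1,"xyz": [-10,8.7,0],"yaw": 0},{"claw": 1,"xyz": [-10.3,8.7,0],"yaw": 0},{"claw": 1,"xyz": [0,0,20],"yaw": 0},{"claw": 1,"xyz": [0,0,20],"yaw": 0},{"claw": 1,"xyz": [0,0,15],"yaw": 0},{"claw": 1,"xyz": [0,0,0],"yaw": 0},{"claw": 1,"xyz": [0,0,0],"yaw": 0}])

```text
t: 5.32
eef_pos: [552.4, 15.0, 167.1]
ee_rot: [179.9, -0.1, -162.3]
contact_force: [-0.4, 0.5, 0.2]
gripper_width: 87.9
finger_force: 0.0
```

```bash
python3 -c "
from h import *
s=r.observe();print(s['q'],s['eef_pos'],s['ee_rot'],s['contact_force'],s['moment'])
a=cv2.resize(optics.grab_frame('scene')[180:330,270:430,::-1],None,fx=4,fy=4,interpolation=2)
b=cv2.resize(optics.grab_frame('top')[180:330,290:490,::-1],None,fx=3,fy=3,interpolation=2)
cv2.imwrite('pics/s2.png',a)
"
```

```text
[-5.61868829e+00  2.00467843e+01  9.61579220e+01  2.43182328e-02
  6.38960854e+01 -1.13324489e+02] [552.42256132  15.0312453  167.09470946] [ 1.79940056e+02 -8.39176864e-02 -1.62304874e+02] [-0.37565143  0.46230539  0.15304879] [ 0.08250511 -0.14540559  0.01201471]
```

View pics/s2.png

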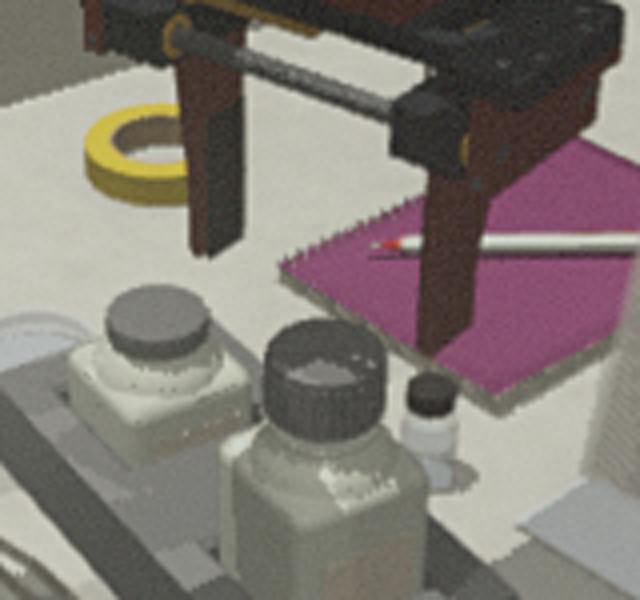

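The fingers straddle the cap: tips at about (205,250) and (435,350), cap top at (325,350). Descending.

Request:
apply_moves(increments=[{"claw": 1,"xyz": [0,0,12],"yaw": 0},{"claw": 1,"xyz": [0,0,12],"yaw": 0},{"claw": 1,"xyz": [0,0,12],"yaw": 0},{"claw": 1,"xyz": [0,0,12],"yaw": 0},{"claw": 1,"xyz": [0,0,8],"yaw": 0},{"claw": 1,"xyz": [0,0,0],"yaw": 0},{"claw": 1,"xyz": [0,0,0],"yaw": 0}])

```text
t: 6.0
eef_pos: [552.9, 14.1, 112.2]
ee_rot: [-180.0, 0.0, -162.3]
contact_force: [-0.5, -0.7, -0.8]
gripper_width: 87.6
finger_force: 0.0
```

Request:
apply_moves(increments=[{"claw": 0.65,"xyz": [0,0,0],"yaw": 0},{"claw": 0.56,"xyz": [0,0,0],"yaw": 0},{"claw": 0.52,"xyz": [0,0,0],"yaw": 0},{"claw": 0.3,"xyz": [0,0,0],"yaw": 0},{"claw": 0.3,"xyz": [0,0,0],"yaw": 0},{"claw": 0.3,"xyz": [0,0,0],"yaw": 0},{"claw": 0.3,"xyz": [0,0,0],"yaw": 0},{"claw": 0.3,"xyz": [0,0,0],"yaw": 0}], force=30)

```text
t: 6.67
eef_pos: [552.4, 14.2, 111.7]
ee_rot: [180.0, -0.0, -162.3]
contact_force: [0.3, 0.4, 1.5]
gripper_width: 42.7
finger_force: 30.0
```

```bash
cat > st.py <<'E'
from plant import r
import numpy as np
s=r.observe()
for k in("t","q","eef_pos","ee_rot","contact_force","moment","gripper_width","finger_force"): print(k,np.round(s[k],3))
E
python3 st.py
```

```text
t 6.667
q [-5.70600e+00  2.39180e+01  9.94280e+01  2.40000e-02  5.66670e+01
 -1.13402e+02]
eef_pos [552.353  14.188 111.702]
ee_rot [ 1.79977e+02 -4.00000e-03 -1.62316e+02]
contact_force [0.284 0.435 1.517]
moment [ 0.14  -0.128  0.04 ]
gripper_width 42.689
finger_force 30.0
```

Request:
apply_moves(increments=[{"claw": 0.3,"xyz": [0,0,0.08],"yaw": 1},{"claw": 0.3,"xyz": [0,0,0.08],"yaw": 1},{"claw": 0.3,"xyz": [0,0,0.08],"yaw": 1},{"claw": 0.3,"xyz": [0,0,0.08],"yaw": 1},{"claw": 0.3,"xyz": [0,0,0.08],"yaw": 1},{"claw": 0.3,"xyz": [0,0,0.08],"yaw": 1},{"claw": 0.3,"xyz": [0,0,0.08],"yaw": 1},{"claw": 0.3,"xyz": [0,0,0.08],"yaw": 1}])

```text
t: 7.33
eef_pos: [552.6, 14.2, 111.0]
ee_rot: [180.0, 0.0, 157.4]
contact_force: [0.4, 0.4, -0.0]
gripper_width: 42.4
finger_force: 30.0
```

```bash
python3 st.py
```

```text
t 7.333
q [-5.7010e+00  2.3975e+01  9.9449e+01  2.6000e-02  5.6566e+01 -7.3161e+01]
eef_pos [552.607  14.219 111.048]
ee_rot [1.79977e+02 3.00000e-03 1.57446e+02]
contact_force [ 0.352  0.354 -0.044]
moment [ 0.153 -0.22   0.066]
gripper_width 42.42
finger_force 29.996
```

Request:
apply_moves(increments=[{"claw": 0.3,"xyz": [0,0,0.08],"yaw": 1},{"claw": 0.3,"xyz": [0,0,0.08],"yaw": 1},{"claw": 0.3,"xyz": [0,0,0.08],"yaw": 1},{"claw": 0.3,"xyz": [0,0,0.08],"yaw": 1},{"claw": 0.3,"xyz": [0,0,0.08],"yaw": 1},{"claw": 0.3,"xyz": [0,0,0.08],"yaw": 1},{"claw": 0.3,"xyz": [0,0,0.08],"yaw": 1},{"claw": 0.3,"xyz": [0,0,0.08],"yaw": 1}])

```text
t: 8.0
eef_pos: [552.7, 14.3, 110.4]
ee_rot: [180.0, -0.0, 117.4]
contact_force: [-0.5, 0.8, -0.1]
gripper_width: 42.5
finger_force: 30.0
```

```bash
python3 st.py
```

```text
t 8.0
q [-5.6980e+00  2.4021e+01  9.9480e+01  3.8000e-02  5.6477e+01 -3.3160e+01]
eef_pos [552.696  14.304 110.442]
ee_rot [ 1.79965e+02 -1.50000e-02  1.17441e+02]
contact_force [-0.463  0.838 -0.144]
moment [ 0.215 -0.162  0.062]
gripper_width 42.462
finger_force 29.997
```

Request:
apply_moves(increments=[{"claw": 0.3,"xyz": [0,0,0.08],"yaw": 1},{"claw": 0.3,"xyz": [0,0,0.08],"yaw": 1},{"claw": 0.3,"xyz": [0,0,0.08],"yaw": 1},{"claw": 0.3,"xyz": [0,0,0.08],"yaw": 1},{"claw": 0.3,"xyz": [0,0,0],"yaw": 0}])

```text
t: 8.42
eef_pos: [552.7, 14.3, 110.1]
ee_rot: [180.0, -0.0, 97.5]
contact_force: [0.2, 1.5, 1.8]
gripper_width: 42.6
finger_force: 30.0
```

```bash
python3 st.py | grep -E "ee_rot|mom|cont"
```

```text
ee_rot [ 1.79978e+02 -3.10000e-02  9.75020e+01]
contact_force [0.167 1.542 1.784]
moment [0.242 0.002 0.005]
```

Request:
apply_moves(increments=[{"claw": 0.3,"xyz": [0,0,0.08],"yaw": 1},{"claw": 0.3,"xyz": [0,0,0.08],"yaw": 1},{"claw": 0.3,"xyz": [0,0,0],"yaw": 0}])

```text
t: 8.67
eef_pos: [552.6, 14.2, 109.9]
ee_rot: [180.0, -0.0, 87.7]
contact_force: [0.1, 1.5, 0.4]
gripper_width: 42.3
finger_force: 30.0
```

```bash
python3 st.py | grep -E "ee_rot|mom|cont"
```

```text
ee_rot [ 1.79988e+02 -2.60000e-02  8.76550e+01]
contact_force [0.062 1.472 0.421]
moment [ 0.262 -0.057 -0.045]
```

Request:
apply_moves(increments=[{"claw": 0.3,"xyz": [0,0,0.08],"yaw": 1},{"claw": 0.3,"xyz": [0,0,0.08],"yaw": 1}])

```text
t: 8.83
eef_pos: [552.6, 14.2, 109.8]
ee_rot: [180.0, -0.0, 77.8]
contact_force: [0.5, 1.9, -0.1]
gripper_width: 42.3
finger_force: 30.0
```

```bash
python3 st.py | grep -E "ee_rot|mom|cont"
```

```text
ee_rot [ 1.79983e+02 -2.70000e-02  7.77530e+01]
contact_force [ 0.525  1.89  -0.062]
moment [ 0.211 -0.175  0.07 ]
```

Request:
apply_moves(increments=[{"claw": 0.3,"xyz": [0,0,0.08],"yaw": 1},{"claw": 0.3,"xyz": [0,0,0.08],"yaw": 1}])

```text
t: 9.0
eef_pos: [552.7, 14.2, 109.7]
ee_rot: [180.0, -0.0, 67.7]
contact_force: [0.6, 1.4, 0.6]
gripper_width: 42.4
finger_force: 30.0
```

```bash
python3 st.py | grep -E "ee_rot|mom|cont"
```

```text
ee_rot [ 1.79988e+02 -3.10000e-02  6.77320e+01]
contact_force [0.587 1.438 0.573]
moment [ 0.323 -0.198 -0.   ]
```

Request:
apply_moves(increments=[{"claw": 0.3,"xyz": [0,0,0.08],"yaw": 1},{"claw": 0.3,"xyz": [0,0,0.08],"yaw": 1}])

```text
t: 9.17
eef_pos: [552.7, 14.3, 109.5]
ee_rot: [180.0, -0.0, 57.7]
contact_force: [1.8, 1.2, 0.2]
gripper_width: 42.7
finger_force: 30.0
```

```bash
python3 st.py | grep -E "ee_rot|mom|cont"
```

```text
ee_rot [ 1.79993e+02 -3.50000e-02  5.77310e+01]
contact_force [1.764 1.222 0.154]
moment [ 0.305 -0.246  0.083]
```

Request:
apply_moves(increments=[{"claw": 0.3,"xyz": [0,0,0.08],"yaw": 1},{"claw": 0.3,"xyz": [0,0,0.08],"yaw": 1}])

```text
t: 9.33
eef_pos: [552.8, 14.2, 109.3]
ee_rot: [180.0, -0.0, 47.7]
contact_force: [0.6, 1.7, 0.2]
gripper_width: 42.6
finger_force: 30.0
```

```bash
python3 st.py | grep -E "ee_rot|mom|cont"
```

```text
ee_rot [ 1.79994e+02 -4.10000e-02  4.77290e+01]
contact_force [0.57  1.727 0.204]
moment [ 0.363 -0.188  0.042]
```

Request:
apply_moves(increments=[{"claw": 0.3,"xyz": [0,0,0.08],"yaw": 1},{"claw": 0.3,"xyz": [0,0,0.08],"yaw": 1}])

```text
t: 9.5
eef_pos: [552.9, 14.4, 109.3]
ee_rot: [180.0, -0.0, 37.8]
contact_force: [-0.5, 1.0, 1.0]
gripper_width: 42.8
finger_force: 30.0
```

```bash
python3 st.py | grep -E "ee_rot|mom|cont"
```

```text
ee_rot [ 1.7999e+02 -4.9000e-02  3.7819e+01]
contact_force [-0.545  0.989  1.004]
moment [0.193 0.23  0.992]
```

Request:
apply_moves(increments=[{"claw": 0.3,"xyz": [0,0,0.04],"yaw": 1},{"claw": 0.3,"xyz": [0,0,0.04],"yaw": 1}])

```text
t: 9.67
eef_pos: [553.5, 14.5, 109.4]
ee_rot: [180.0, -0.1, 27.8]
contact_force: [1.1, 2.4, 1.0]
gripper_width: 42.7
finger_force: 30.0
```

```bash
python3 st.py | grep -E "ee_rot|mom|cont"
```

```text
ee_rot [ 1.79972e+02 -1.13000e-01  2.78310e+01]
contact_force [1.072 2.402 0.974]
moment [0.242 0.278 0.855]
```

Bottomed: the moment rose from 0.05 to about 0.95 N·m near yaw 38, and the pads slipped after that. I'll release and look, so the quarter turn can be referenced to the rib.

Request:
apply_moves(increments=[{"claw": 1,"xyz": [0,0,0],"yaw": 0},{"claw": 1,"xyz": [0,0,0],"yaw": 0},{"claw": 1,"xyz": [0,0,0],"yaw": 0},{"claw": 1,"xyz": [0,0,0],"yaw": 0},{"claw": 1,"xyz": [0,0,-15],"yaw": 0},{"claw": 1,"xyz": [0,0,-25],"yaw": 0},{"claw": 1,"xyz": [0,0,-25],"yaw": 0}])

```text
t: 10.25
eef_pos: [551.3, 14.0, 173.8]
ee_rot: [-179.9, 0.1, 27.8]
contact_force: [0.3, 0.3, 0.2]
gripper_width: 85.1
finger_force: 0.0
```

Request:
apply_moves(increments=[{"claw": 1,"xyz": [-10,19,0],"yaw": 0},{"claw": 1,"xyz": [-10,19,0],"yaw": 0},{"claw": 1,"xyz": [-10,19,0],"yaw": 0},{"claw": 1,"xyz": [-10,19,0],"yaw": 0},{"claw": 1,"xyz": [-10,19,0],"yaw": 0},{"claw": 1,"xyz": [-10,19,0],"yaw": 0},{"claw": 1,"xyz": [-10,19,0],"yaw": 0}])

```text
t: 10.83
eef_pos: [551.9, -137.4, 174.0]
ee_rot: [-180.0, 0.0, 27.8]
contact_force: [-0.4, 0.1, -0.5]
gripper_width: 87.8
finger_force: 0.0
```

```bash
cat >> h.py <<'E'
def plan(n,img,z,c=(552,14.5),half=38,px=600):
    """view of plane z rectified: image right=+x world, up=+y world"""
    i=optics.camera_info(n); g=np.linspace(-half,half,px)
    X,Y=np.meshgrid(c[0]+g,c[1]-g); P=np.stack([X,Y,np.full_like(X,z)],-1).reshape(-1,3)
    uv=cv2.projectPoints(P,cv2.Rodrigues(i["R"])[0],i["t"],i["K"],np.array(i["D"]))[0].reshape(px,px,2).astype(np.float32)
    return cv2.remap(img,uv[...,0],uv[...,1],cv2.INTER_CUBIC)
def shots(tag,zc):
    t=np.mean([optics.grab_frame("top").astype(np.float32) for _ in range(3)],0); s=np.mean([optics.grab_frame("scene").astype(np.float32) for _ in range(3)],0)
    np.save(f"{tag}.npy",np.stack([t,s]))
    a=plan("top",t,zc,px=400);b=plan("scene",s,zc,px=400)
    cv2.imwrite(f"pics/{tag}.png",np.hstack([a,b])[:,:,::-1])
E
python3 st.py; python3 -c "
from h import *
shots('bottomed',141.5)"
```

```text
t 10.833
q [-2.0936e+01  2.0809e+01  9.3776e+01 -1.0000e-03  6.5434e+01  4.1265e+01]
eef_pos [ 551.928 -137.391  173.967]
ee_rot [-1.79986e+02  1.30000e-02  2.77990e+01]
contact_force [-0.362  0.053 -0.462]
moment [ 0.011 -0.     0.003]
gripper_width 87.821
finger_force 0.0[ WARN:0@6.172] global loadsave.cpp:1063 imwrite_ Unsupported depth image for selected encoder is fallbacked to CV_8U.
```

View pics/bottomed.png

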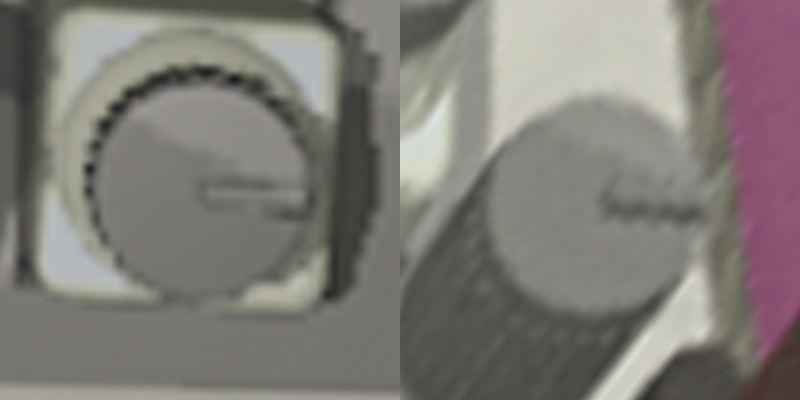

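Left panel (top camera): the rib runs from (203,190) to (305,199), about -4°. The bottle edges are also at about -4°, so the rib is aligned with the bottle at bottom. I'll regrasp and back off 90° plus the well's play.

Request:
apply_moves(increments=[{"claw": 1,"xyz": [10,-19,0],"yaw": 0},{"claw": 1,"xyz": [10,-19,0],"yaw": 0},{"claw": 1,"xyz": [10,-19,0],"yaw": 0},{"claw": 1,"xyz": [10,-19,0],"yaw": 0},{"claw": 1,"xyz": [10,-19,0],"yaw": 0},{"claw": 1,"xyz": [10,-19,0],"yaw": 0},{"claw": 1,"xyz": [10,-19,0],"yaw": 0},{"claw": 1,"xyz": [0,0,0],"yaw": 0}])

```text
t: 11.8
eef_pos: [551.6, 18.5, 174.0]
ee_rot: [-179.9, -0.0, 27.9]
contact_force: [-0.7, -0.5, -0.4]
gripper_width: 87.7
finger_force: 0.0
```

Request:
apply_moves(increments=[{"claw": 1,"xyz": [0,0,15],"yaw": 0},{"claw": 1,"xyz": [0,0,20],"yaw": 0},{"claw": 1,"xyz": [0,0,20],"yaw": 0},{"claw": 1,"xyz": [0,0,10],"yaw": 0},{"claw": 1,"xyz": [0,0,0],"yaw": 0},{"claw": 1,"xyz": [0,0,0],"yaw": 0}])

```text
t: 12.3
eef_pos: [552.1, 14.1, 108.9]
ee_rot: [-180.0, 0.1, 27.7]
contact_force: [-1.0, 0.1, -0.1]
gripper_width: 88.0
finger_force: 0.0
```

Request:
apply_moves(increments=[{"claw": 0.65,"xyz": [0,0,0],"yaw": 0},{"claw": 0.56,"xyz": [0,0,0],"yaw": 0},{"claw": 0.52,"xyz": [0,0,0],"yaw": 0},{"claw": 0.3,"xyz": [0,0,0],"yaw": 0},{"claw": 0.3,"xyz": [0,0,0],"yaw": 0},{"claw": 0.3,"xyz": [0,0,0],"yaw": 0},{"claw": 0.3,"xyz": [0,0,0],"yaw": 0},{"claw": 0.3,"xyz": [0,0,0],"yaw": 0}], force=30)

```text
t: 12.97
eef_pos: [552.3, 14.2, 109.1]
ee_rot: [-180.0, 0.0, 27.7]
contact_force: [-0.8, 1.1, 0.9]
gripper_width: 42.6
finger_force: 30.0
```

```bash
python3 st.py
```

```text
t 12.967
q [-5.7060e+00  2.4117e+01  9.9565e+01  2.7000e-02  5.6335e+01  5.6597e+01]
eef_pos [552.315  14.209 109.079]
ee_rot [-1.79972e+02  2.00000e-03  2.76830e+01]
contact_force [-0.814  1.14   0.938]
moment [0.078 0.055 0.034]
gripper_width 42.591
finger_force 30.0
```

Request:
apply_moves(increments=[{"claw": 0.3,"xyz": [0,0,-0.08],"yaw": -1},{"claw": 0.3,"xyz": [0,0,-0.08],"yaw": -1},{"claw": 0.3,"xyz": [0,0,-0.08],"yaw": -1},{"claw": 0.3,"xyz": [0,0,-0.08],"yaw": -1},{"claw": 0.3,"xyz": [0,0,-0.08],"yaw": -1},{"claw": 0.3,"xyz": [0,0,-0.08],"yaw": -1},{"claw": 0.3,"xyz": [0,0,-0.08],"yaw": -1},{"claw": 0.3,"xyz": [0,0,-0.08],"yaw": -1}])

```text
t: 13.63
eef_pos: [552.5, 13.9, 109.6]
ee_rot: [180.0, 0.0, 67.9]
contact_force: [-0.0, -0.3, -0.1]
gripper_width: 42.5
finger_force: 30.0
```

Request:
apply_moves(increments=[{"claw": 0.3,"xyz": [0,0,-0.08],"yaw": -1},{"claw": 0.3,"xyz": [0,0,-0.08],"yaw": -1},{"claw": 0.3,"xyz": [0,0,-0.08],"yaw": -1},{"claw": 0.3,"xyz": [0,0,-0.08],"yaw": -1},{"claw": 0.3,"xyz": [0,0,-0.08],"yaw": -1},{"claw": 0.3,"xyz": [0,0,-0.08],"yaw": -1},{"claw": 0.3,"xyz": [0,0,-0.08],"yaw": -1},{"claw": 0.3,"xyz": [0,0,-0.08],"yaw": -1}])

```text
t: 14.3
eef_pos: [552.7, 14.1, 110.3]
ee_rot: [180.0, -0.0, 107.9]
contact_force: [0.3, 0.2, 0.2]
gripper_width: 42.3
finger_force: 30.0
```

Request:
apply_moves(increments=[{"claw": 0.3,"xyz": [0,0,-0.08],"yaw": -1},{"claw": 0.3,"xyz": [0,0,-0.08],"yaw": -1},{"claw": 0.3,"xyz": [0,0,-0.08],"yaw": -1},{"claw": 0.3,"xyz": [0,0,0],"yaw": -0.2},{"claw": 0.3,"xyz": [0,0,0],"yaw": 0},{"claw": 0.3,"xyz": [0,0,0],"yaw": 0}])

```text
t: 14.8
eef_pos: [552.7, 14.1, 110.6]
ee_rot: [180.0, 0.0, 123.6]
contact_force: [0.2, -0.6, -1.6]
gripper_width: 42.6
finger_force: 30.0
```

```bash
python3 st.py
```

```text
t 14.8
q [-5.7070e+00  2.4011e+01  9.9474e+01  9.0000e-03  5.6496e+01 -3.9270e+01]
eef_pos [552.663  14.061 110.577]
ee_rot [1.79980e+02 6.00000e-03 1.23557e+02]
contact_force [ 0.238 -0.557 -1.646]
moment [ 0.067 -0.414 -0.013]
gripper_width 42.588
finger_force 30.0
```

Request:
apply_moves(increments=[{"claw": 1,"xyz": [0,0,0],"yaw": 0},{"claw": 1,"xyz": [0,0,0],"yaw": 0},{"claw": 1,"xyz": [0,0,0],"yaw": 0},{"claw": 1,"xyz": [0,0,0],"yaw": 0},{"claw": 1,"xyz": [0,0,-15],"yaw": 0},{"claw": 1,"xyz": [0,0,-25],"yaw": 0},{"claw": 1,"xyz": [0,0,-25],"yaw": 0}])

```text
t: 15.38
eef_pos: [551.4, 14.1, 175.5]
ee_rot: [-179.9, -0.1, 123.7]
contact_force: [1.1, -0.4, -0.5]
gripper_width: 85.7
finger_force: 0.0
```

Request:
apply_moves(increments=[{"claw": 1,"xyz": [-17,-11,0],"yaw": 0},{"claw": 1,"xyz": [-17,-11,0],"yaw": 0},{"claw": 1,"xyz": [-17,-11,0],"yaw": 0},{"claw": 1,"xyz": [-17,-11,0],"yaw": 0},{"claw": 1,"xyz": [-17,-11,0],"yaw": 0},{"claw": 1,"xyz": [-17,-11,0],"yaw": 0},{"claw": 1,"xyz": [-17,-11,0],"yaw": 0},{"claw": 1,"xyz": [-17,-11,0],"yaw": 0}])

```text
t: 16.05
eef_pos: [554.4, -148.9, 175.5]
ee_rot: [-180.0, -0.0, 123.7]
contact_force: [-0.1, 0.5, -0.4]
gripper_width: 87.7
finger_force: 0.0
```

View pics/cmp.png

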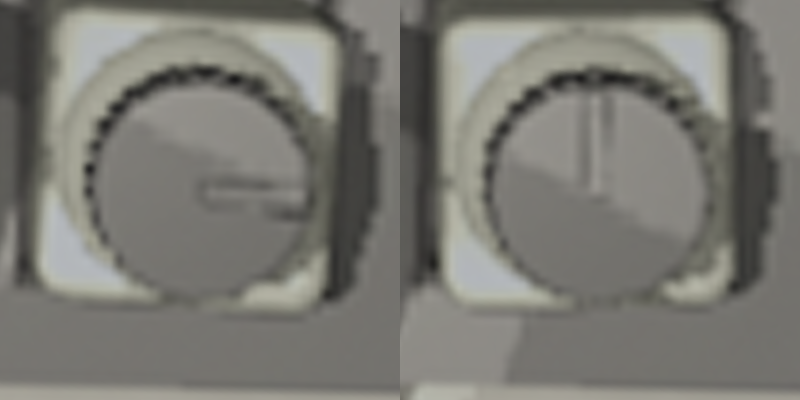

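Right panel: the rib now points along +y, from (593,195) to (593,90), about 90°. The bottle edges are near 0 to -1°, so the cap is about a quarter turn open (90 to 92°). I'll regrasp and lift.

Request:
apply_moves(increments=[{"claw": 1,"xyz": [17,11,0],"yaw": 0},{"claw": 1,"xyz": [17,11,0],"yaw": 0},{"claw": 1,"xyz": [17,11,0],"yaw": 0},{"claw": 1,"xyz": [17,11,0],"yaw": 0},{"claw": 1,"xyz": [17,11,0],"yaw": 0},{"claw": 1,"xyz": [17,11,0],"yaw": 0},{"claw": 1,"xyz": [17,11,0],"yaw": 0},{"claw": 1,"xyz": [17,11,0],"yaw": 0}])

```text
t: 17.02
eef_pos: [551.9, 16.3, 175.6]
ee_rot: [180.0, -0.0, 123.8]
contact_force: [1.3, 0.4, -0.5]
gripper_width: 87.9
finger_force: 0.0
```

Request:
apply_moves(increments=[{"claw": 1,"xyz": [0,0,0],"yaw": 0},{"claw": 1,"xyz": [0,0,0],"yaw": 0},{"claw": 1,"xyz": [0,0,15],"yaw": 0},{"claw": 1,"xyz": [0,0,20],"yaw": 0},{"claw": 1,"xyz": [0,0,20],"yaw": 0},{"claw": 1,"xyz": [0,0,10],"yaw": 0},{"claw": 1,"xyz": [0,0,0],"yaw": 0},{"claw": 1,"xyz": [0,0,0],"yaw": 0}])

```text
t: 17.68
eef_pos: [552.2, 13.6, 110.4]
ee_rot: [-179.9, -0.0, 123.7]
contact_force: [0.2, -0.6, -0.2]
gripper_width: 88.0
finger_force: 0.0
```

Request:
apply_moves(increments=[{"claw": 0.65,"xyz": [0,0,0],"yaw": 0},{"claw": 0.56,"xyz": [0,0,0],"yaw": 0},{"claw": 0.52,"xyz": [0,0,0],"yaw": 0},{"claw": 0.3,"xyz": [0,0,0],"yaw": 0},{"claw": 0.3,"xyz": [0,0,0],"yaw": 0},{"claw": 0.3,"xyz": [0,0,0],"yaw": 0},{"claw": 0.3,"xyz": [0,0,0],"yaw": 0},{"claw": 0.3,"xyz": [0,0,0],"yaw": 0}], force=35)

```text
t: 18.35
eef_pos: [552.6, 14.1, 110.7]
ee_rot: [180.0, 0.0, 123.7]
contact_force: [-0.4, 1.3, 1.3]
gripper_width: 42.6
finger_force: 35.0
```

```bash
python3 st.py
```

```text
t 18.35
q [-5.7050e+00  2.3999e+01  9.9478e+01  1.4000e-02  5.6509e+01 -3.9402e+01]
eef_pos [552.56   14.115 110.664]
ee_rot [179.982   0.    123.689]
contact_force [-0.35   1.334  1.337]
moment [ 0.015 -0.104 -0.022]
gripper_width 42.606
finger_force 35.0
```

Request:
apply_moves(increments=[{"claw": 0.3,"xyz": [0,0,-2],"yaw": 0},{"claw": 0.3,"xyz": [0,0,-4],"yaw": 0},{"claw": 0.3,"xyz": [0,0,-5],"yaw": 0},{"claw": 0.3,"xyz": [0,0,-5],"yaw": 0},{"claw": 0.3,"xyz": [0,0,-5],"yaw": 0},{"claw": 0.3,"xyz": [0,0,-5],"yaw": 0},{"claw": 0.3,"xyz": [0,0,-5],"yaw": 0},{"claw": 0.3,"xyz": [0,0,-5],"yaw": 0}])

```text
t: 19.02
eef_pos: [552.4, 14.0, 147.2]
ee_rot: [-180.0, -0.0, 123.7]
contact_force: [-0.3, 0.5, -2.0]
gripper_width: 42.5
finger_force: 35.0
```

Request:
apply_moves(increments=[{"claw": 0.3,"xyz": [0,0,-6],"yaw": 0},{"claw": 0.3,"xyz": [0,0,-6],"yaw": 0},{"claw": 0.3,"xyz": [0,0,-6],"yaw": 0},{"claw": 0.3,"xyz": [0,0,-6],"yaw": 0},{"claw": 0.3,"xyz": [0,0,-6],"yaw": 0},{"claw": 0.3,"xyz": [0,0,-4],"yaw": 0},{"claw": 0.3,"xyz": [0,0,-2],"yaw": 0},{"claw": 0.3,"xyz": [0,0,0],"yaw": 0}])

```text
t: 19.68
eef_pos: [552.8, 14.0, 183.1]
ee_rot: [180.0, 0.0, 123.7]
contact_force: [-0.2, 0.3, -1.4]
gripper_width: 42.8
finger_force: 35.0
```

Request:
apply_moves(increments=[{"claw": 0.3,"xyz": [0,0,0],"yaw": 0},{"claw": 0.3,"xyz": [0,0,0],"yaw": 0},{"claw": 0.3,"xyz": [0,0,0],"yaw": 0},{"claw": 0.3,"xyz": [0,0,0],"yaw": 0},{"claw": 0.3,"xyz": [0,0,0],"yaw": 0},{"claw": 0.3,"xyz": [0,0,0],"yaw": 0}])

```text
t: 20.18
eef_pos: [552.4, 14.1, 182.4]
ee_rot: [-180.0, -0.0, 123.7]
contact_force: [-1.4, -0.7, -1.8]
gripper_width: 42.7
finger_force: 35.0
```

```bash
python3 st.py; python3 -c "
from h import *
a=np.hstack([optics.grab_frame('scene')[160:360,230:430],optics.grab_frame('top')[160:360,270:470]])
cv2.imwrite('pics/lift.png',cv2.resize(a[:,:,::-1],None,fx=2,fy=2,interpolation=2))"
```

```text
t 20.183
q [-5.7090e+00  1.9024e+01  9.5243e+01  5.0000e-03  6.5751e+01 -3.9401e+01]
eef_pos [552.386  14.051 182.389]
ee_rot [-1.79989e+02 -1.40000e-02  1.23690e+02]
contact_force [-1.406 -0.662 -1.792]
moment [-0.033 -0.15   0.016]
gripper_width 42.692
finger_force 35.0
```

View pics/lift.png

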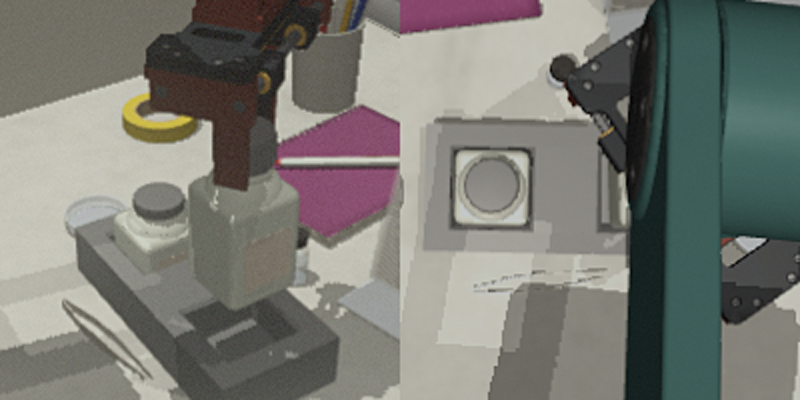

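The bottle hangs upright at about (245,240), clear above its empty well. The low bottle, dish and vial are where they were. Handing in.

```bash
python3 -c "
from plant import r
print(r.finish_job())"
```

```text
the job is handed in; nothing more can be done
None
```

The cap was screwed down until it bottomed out, then backed off about a quarter turn (90–92° by camera). The bottle is held upright by the cap, about 39 mm clear of the holder, and the job is handed in at about 20 s; it returned no verdict.

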